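# Set the length stop and hold a dowel in the V-block ready for drilling

### The arm

A 7-joint arm with a two-finger parallel gripper is mounted at the origin on the work surface. World frame = base frame: x ahead of the robot, y to its left, z up, the work surface at z = 0. Lengths are in m, angles in rad, forces in N, time in s.
With the tool pointing down it reaches from about 0.4 to 0.85 m from the base axis. Payload 10.4 kg.
Tool frame: the origin (TCP) lies midway between the tips of the shut fingers; the grasp point (between the pads) lies arm.pinch_z behind it (arm.pinch_z is the distance from the TCP to the grasp point, in m); z points along the fingers, y is the line along which they close (so a half turn about z gives the same grasp; the last joint's range is limited). The gripper opens to 87 mm and grips with 3 to 60 N. Pads are 19 mm wide; open, the fingers measure 117 mm over their backs; the gripper's body (75 mm by 190 mm) begins 51 mm behind the grasp point.
Start: joints at [-1.142, 0.332, -0.065, 1.46, 0.022, 1.35, -0.088], TCP at [0.273, 0.562, 0.184] pointing down, gripper open.
Joint ranges: [-2.6, 2.6], [-0.5, 2.12], [-1.47, 1.34], [0.16, 2.42], [-1.27, 4.41], [0.06, 2.06], [-2.6, 2.6]. Speed limits (rad/s): [2.22, 2.22, 2.79, 2.79, 3.14, 3.14, 3.14].

### API

Orientations are given as a unit quaternion [x, y, z, w].
In Python, from rig import arm gives the robot as it stands. The module is installed in compiled form; this text tells all that it offers.
- The arm moves only by the tool move_arm, never from a script. Its argument "steps" is a list of rows, each a list of 2 entries, a list of its own where there are three numbers: the shift along the tool's x, y, z in m, then the turn, a rotation vector about the tool's x, y, z in degrees. A call has 1 to 8 rows; each row is the pose to reach, as a shift and turn from the pose commanded when the call began, along the tool's axes at that moment; what a row does not reach only later rows make up. A row lasts 1/10 s, in which the tool goes at most 50 mm and 8.59 degrees, less where a joint would pass 70% of its speed; a pose out of reach is approached as far as the arm can. A call with a gripper value outside its range is refused whole. "gripper" is the gripper command: -1 is fully open, 1 is shut, values between are in proportion, set as the call begins (left out, the last holds). The fingers move at their own pace and stop on an object; "newtons" is the grip in N (left out, the last holds). Time passes only in rows, so rows that repeat a pose let the fingers close. It gives the time, the measured TCP pose, the force, the opening and the grip force at its end, in the units of the state.
- arm.get_obs(): the state, without advancing time (a new reading comes with each control period).
- arm.capture(name): name is "scene" or "side" or "wrist"; returns a dict with "pixels" (420x560x3 uint8, red, green, blue), "range_z" (420x560 float32, m along the optical axis (not along the pixel's ray), 0 where there is no reading), "fx", "fy", "cx", "cy" (pixels), "world_to_cam" (4x4, takes a point from world to camera coordinates); the wrist camera has in their place "tool_from_camera" (4x4, takes a point from camera to tool coordinates, whose origin is the TCP and whose axes are the flange's). Camera axes: x right, y up, looking along -z (the intrinsics and any distortion apply to the point x, -y, -z); pixel columns grow to the right and rows downward; lengths in m; the calibration is good to about 2 mm. A picture is of the moment at which its call begins: read the wrist's pose just before it.
- arm.sign_off(): hands the job in; it is judged then, once.
The state is a dict: "t": time; "joint_positions": joint angles; "qvel": joint speeds; "tau": joint torques, N m; "tcp_pos": TCP position; "tool_rot": TCP orientation; "wrist_force": force on the tool from outside, world axes, zero at the start; "moment": the same for the moment, N m; "finger_gap": finger opening in m; "finger_force": force on a finger pad.
Only numpy, scipy, OpenCV 4.12 (cv2) and the standard library are available. Lean on these libraries where they do the work, as an engineer would, in place of code of your own. Each camera call takes 0.05 s, during which the arm holds its last target. There are 200 camera calls.

### The job

First draw the drilling jig's sprung length stop out by its black post until its face is in line with the red marker clip, and leave it there. Then take the pale wooden dowel from the rack (leave the aluminium bar where it lies), lay it in the green V-block with its end up against the stop without shifting the stop or the clip, and press it down with about 10 N so that it bears on both sloping faces, without bruising the wood. Finish while still holding it pressed down like that: do not let go.

Things in the scene. Friction and masses are not known exactly. Their poses are not given: they have to be found in the camera images.
- dowel_center (a point): centre of the pale wooden dowel (plain cylinder, 30 mm diameter, 240 mm long, about 0.12 kg), on its axis; its x axis runs along the dowel (it may roll about it, both ends are alike). It starts lying level in one of the two slots of the rack, its axis 50 mm above the table.
- dowel: the same dowel; the origin lies 15 mm off its axis (on the underside at the start) and turns with it if it rolls; x axis along the dowel
- bar_center (a point): centre of the aluminium bar (same size as the dowel, 0.45 kg) that lies in the rack's other slot; to be left there
- rack: brown wooden rack fixed to the table, base 200 x 190 x 12 mm, origin at the centre of its underside. Two slots along its x axis, at y = +50 and -50 mm, each of two V saddles 18 mm thick and up to 46 mm high, at x = +80 and -80 mm; between the saddles the space beside and under the rod is free for fingers down to the base's top
- jig: drilling jig fixed to the table: plywood base 100 x 360 x 15 mm, origin at table height under v_seat, base y from -135 to 225 mm, axes as v_seat. Its V is in two green 90-degree saddles, 80 mm wide, 30 mm long (y -70 to -40 and 40 to 70 mm), tops 48 mm, bottom line of the V 25 mm above the table. The 80 mm gap between them is free for fingers down to the base
- v_seat (a point): point in the middle of the V-block's gap where the axis of a fully seated dowel runs, 46.2 mm above the table. Its y axis runs level along the V towards the stop, x level across it (roughly away from the robot), z up
- v_near: the V's sloping faces on the -x side (towards the robot), one on each saddle; the origin lies under the middle of the V, at table height, axes as v_seat
- v_far: the V's sloping faces on the +x side, one on each saddle; origin and axes as v_near
- stop (a joint): how far the length stop is drawn out, m: 0 is fully in (face 80 mm from v_seat along +y), grows along v_seat's +y, at most 0.07. It starts between 0 and 0.012. It must be pulled with about 8 to 11 N against a light spring and friction; friction keeps it wherever it is left, and it takes about as much to push it farther out
- stop_index (a point): centre of the stop's face, on the line of the seated dowel's axis; axes as v_seat. The stop: aluminium carriage 34 mm wide reaching 70 mm in +y from the face, top 33 mm above the table; at its V end a plate 34 mm wide, 10 mm thick, top 64 mm above the table, whose side towards the V is the face; a white pointer on its +x side is level with the face
- stop_post (a point): top centre of the black upright pull post on the stop, 18 mm diameter, from 33 to 80 mm above the table, its axis 50 mm behind the stop's face in +y. The post can be gripped across x with both sides free
- clip_mark (a point): top centre of the red marker clip (14 x 8 x 10 mm) on the yellow scale beside the stop's rail, 29 mm to the +x side of the V's centre line, 25 mm above the table; axes as v_seat. The stop is set when stop_index and clip_mark are level along v_seat's y axis; the clip lies where joint stop reads 0.03 to 0.055, and friction keeps it there
There are look-alikes about, which are no part of the job. There is more than one size of the dowel; the job needs the smaller.

How it is judged:
By the outcome, as a careful person would: the job done as asked, in the order asked, and still so for the second after the job is handed in, while the arm keeps its last pose, push and grip.
It also fails if it takes over 61 s, if anything falls off the work surface, if the arm or the gripper's body presses on something with over 40 N, if the wrist force passes 120 N, or if a joint passes its speed limit or range.

## Working session

There is one attempt and no reset: what is moved stays moved. The work goes in short steps, Python scripts to look and compute and a tool call to move; the robot and the scene stay as the last step left them, time stands still between calls to the robot, and variables do not carry over. Pictures are saved under pics/ and viewed, at most 10 in all, crops included, and the job is handed in when it is done.

Besides the shell and the picture viewer there is one more tool, called after "Emit:" as name(argument=value, ...), one argument or row to a line, values as JSON. move_arm: Moves the arm, as the interface text tells. Its arguments: {"type":"object","properties":{"steps":{"type":"array","items":{"type":"array"}},"gripper":{"type":"number"},"newtons":{"type":"number"}},"required":["steps"]}

```bash
mkdir -p pics; cat > h.py <<'E'
import numpy as np, cv2
from rig import arm
from scipy.spatial.transform import Rotation as R
def save(n,im): cv2.imwrite('pics/'+n+'.png',cv2.cvtColor(im,cv2.COLOR_RGB2BGR))
def cam2world(c,obs=None):
    if 'world_to_cam' in c: return np.linalg.inv(c['world_to_cam'])
    T=np.eye(4);T[:3,:3]=R.from_quat(obs['tool_rot']).as_matrix();T[:3,3]=obs['tcp_pos'];return T@c['tool_from_camera']
def ray(c,uv,T):
    uv=np.atleast_2d(uv).astype(float)
    d=np.stack([(uv[:,0]-c['cx'])/c['fx'],-(uv[:,1]-c['cy'])/c['fy'],-np.ones(len(uv))],1)
    return T[:3,3],d@T[:3,:3].T
def onz(c,uv,z,T):
    o,d=ray(c,uv,T);return o+d*((z-o[2])/d[:,2])[:,None]
def cloud(c,T):
    v,u=np.mgrid[:420,:560];o,d=ray(c,np.stack([u.ravel(),v.ravel()],1),T)
    P=o+d*c['range_z'].ravel()[:,None];P=P.reshape(420,560,3);P[c['range_z']==0]=np.nan;return P
E
python3 - <<'E'
from h import *
o=arm.get_obs();print(o,arm.pinch_z)
a=arm.capture('scene');b=arm.capture('side')
save('s1',np.hstack([a['pixels']]));save('d1',b['pixels'])
print([k for k in a]);
E
```

```text
{'t': 0.0, 'joint_positions': array([-1.14160717,  0.33287726, -0.06470668,  1.46092745,  0.02160025,
        1.3498644 , -0.08849521]), 'qvel': array([ 0.00094938, -0.00228523,  0.00120988,  0.00084906, -0.00026837,
       -0.00077353,  0.00081596]), 'tau': array([-2.21406881e-04, -6.23246670e+01,  2.44516321e-02, -3.89902246e+01,
       -6.14904100e-02,  3.98831209e-02,  1.29953960e-04]), 'tcp_pos': array([0.272678  , 0.5619105 , 0.18345724]), 'tool_rot': array([ 2.23962727e-01,  9.74597466e-01, -6.79019189e-04, -1.25181831e-04]), 'wrist_force': array([ 0.0389931 , -0.06078789,  1.08025641]), 'moment': array([0.02407467, 0.01019064, 0.02090624]), 'finger_force': 0.0, 'finger_gap': 0.0869429989823638} 0.0187
['pixels', 'range_z', 'fx', 'fy', 'cx', 'cy', 'world_to_cam']
```

View pics/s1.png

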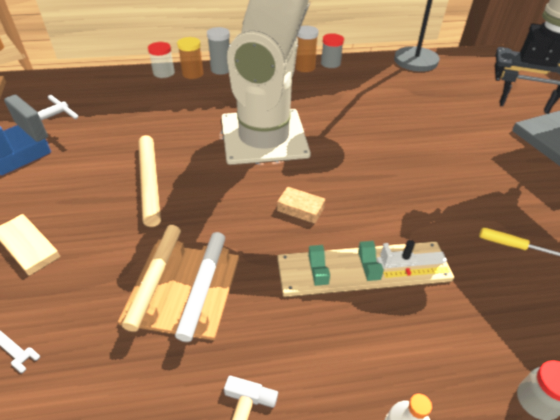

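View pics/d1.png

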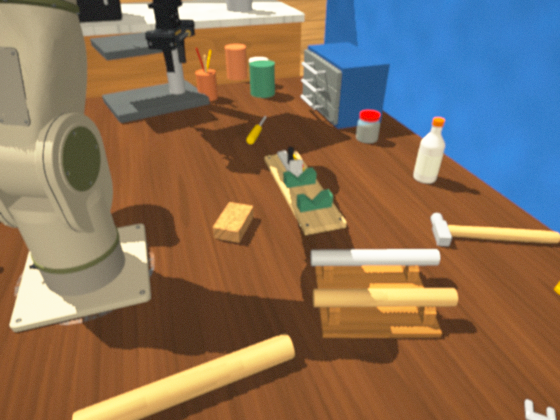

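The scene view shows the following:
- **Rack:** pale dowel at (152,278) and aluminium bar at (203,285).
- **Look-alike:** a loose fatter dowel at (149,180).
- **Jig:** green saddles at (318,265) and (370,260), black post at (408,249), red clip at (408,272), white plate at about (386,257).

Other items that could be confused are the wood hammer handle (240,408), the block (301,205) and the white/red jars. My choice is the dowel in the rack at (152,278).

```bash
python3 - <<'E'
from h import *
a=arm.capture('scene');T=cam2world(a);P=cloud(a,T);b=arm.capture('side');Tb=cam2world(b);Pb=cloud(b,Tb)
print('cam',T[:3,3],Tb[:3,3])
def f(n,u,v): print(n,P[v,u].round(4))
for n,u,v in [('rackdowel',152,278),('bar',203,285),('loose',149,180),('loose',152,215),('table',330,330),('green1',318,250),('post',409,243),('clip',408,271),('screw',505,240)]: f(n,u,v)
hsv=cv2.cvtColor(a['pixels'],cv2.COLOR_RGB2HSV)
g=(cv2.inRange(hsv,(60,80,30),(95,255,255))>0)&(P[...,2]<.06)&(P[...,2]>.044)
pts=P[g][:,:2];print('green top',len(pts),cv2.minAreaRect(pts.astype(np.float32)))
# wrist tcp projected
o=arm.get_obs();W=a['world_to_cam'];p=W[:3,:3]@o['tcp_pos']+W[:3,3];print('tcp px',a['cx']+a['fx']*p[0]/-p[2],a['cy']-a['fy']*p[1]/-p[2])
x0,x1,y0,y1=265,465,225,305
j=cv2.resize(a['pixels'][y0:y1,x0:x1],(800,320),interpolation=cv2.INTER_CUBIC)
k=cv2.resize(a['pixels'][215:345,110:250],(302,280),interpolation=cv2.INTER_CUBIC);k2=cv2.resize(b['pixels'][140:240,240:360],(336,280),interpolation=cv2.INTER_CUBIC)
c=np.zeros((600,800,3),np.uint8);c[:320]=j;c[320:,:302]=k;c[320:,310:646]=k2;save('c1',c)
# rods
for n,PP,c in (('scene',P,a),('side',Pb,b)):
  hv=cv2.cvtColor(c['pixels'],cv2.COLOR_RGB2HSV)
  for nm,lo,hi in (('dowel',(12,40,120),(32,190,255)),('bar',(0,0,110),(180,40,255))):
    m=(cv2.inRange(hv,lo,hi)>0)&(PP[...,2]>.052)&(PP[...,2]<.075)
    nn,lab,st,ce=cv2.connectedComponentsWithStats(m.astype(np.uint8))
    for i in range(1,nn):
      if st[i,4]>150:
        q=PP[lab==i];mu=q.mean(0);d=np.linalg.svd(q-mu,full_matrices=False)[2][0];s=(q-mu)@d
        print(n,nm,st[i],mu.round(4),d.round(3),'ends',(mu+d*s.min()).round(4),(mu+d*s.max()).round(4),'L',np.ptp(s).round(3),'zmax',np.percentile(q[:,2],97).round(4))
E
```

```text
cam [ 1.04788521 -0.12928625  0.75347647] [ 0.18578339 -0.66315368  0.56516221]
rackdowel [ 0.5195 -0.2836  0.0611]
bar [ 0.5503 -0.1871  0.0624]
loose [ 0.2013 -0.3108  0.0376]
loose [ 0.3241 -0.2975  0.0376]
table [6.435e-01 4.480e-02 3.000e-04]
green1 [nan nan nan]
post [0.5163 0.2319 0.079 ]
clip [0.5466 0.2315 0.0248]
screw [0.4881 0.4841 0.0166]
green top 369 ((0.5124258995056152, 0.1023634672164917), (0.13621091842651367, 0.07792391628026962), 88.497802734375)
tcp px 516.8383258847067 120.61036874433714
scene dowel [302  16 122  12 691] [-0.6092  0.4711  0.0636] [-0.001  1.    -0.002] ends [-0.6089  0.2251  0.0641] [-0.6095  0.7155  0.0631] L 0.49 zmax 0.0743
scene dowel [  48   24  195   17 1100] [-0.6088 -0.3827  0.064 ] [ 0.    -1.    -0.003] ends [-0.6089 -0.0049  0.065 ] [-0.6088 -0.702   0.0631] L 0.697 zmax 0.0742
scene dowel [ 122  225   59  103 1124] [ 0.5034 -0.2805  0.0603] [ 0.95  -0.313 -0.006] ends [ 0.3866 -0.242   0.061 ] [ 0.6154 -0.3174  0.0596] L 0.241 zmax 0.0653
scene bar [240 126  48  11 175] [ 0.0648 -0.0078  0.0582] [0.12  0.993 0.006] ends [ 0.0568 -0.
[... 752 characters left out ...]
nds [0.819  0.0898 0.0636] [0.8679 0.066  0.0631] L 0.054 zmax 0.0742
side dowel [ 37 257  75  25 511] [ 0.0021 -0.0665  0.0607] [-1.     0.007  0.006] ends [ 0.0573 -0.0669  0.0603] [-0.07   -0.0661  0.0612] L 0.127 zmax 0.0704
side dowel [ 313  289  145   16 2145] [ 0.4945 -0.2877  0.0615] [ 0.951 -0.31   0.001] ends [ 0.3815 -0.2508  0.0615] [ 0.6096 -0.3251  0.0616] L 0.24 zmax 0.0664
side bar [304  84  34  31 190] [0.7485 0.5763 0.0621] [ 0.01  -1.     0.017] ends [0.7467 0.7523 0.0592] [0.7496 0.4701 0.0639] L 0.282 zmax 0.0713
side bar [ 311  250  129   14 1613] [ 0.5278 -0.1939  0.0612] [ 0.951 -0.308  0.002] ends [ 0.4144 -0.1572  0.061 ] [ 0.6429 -0.2313  0.0613] L 0.24 zmax 0.0662
```

View pics/c1.png

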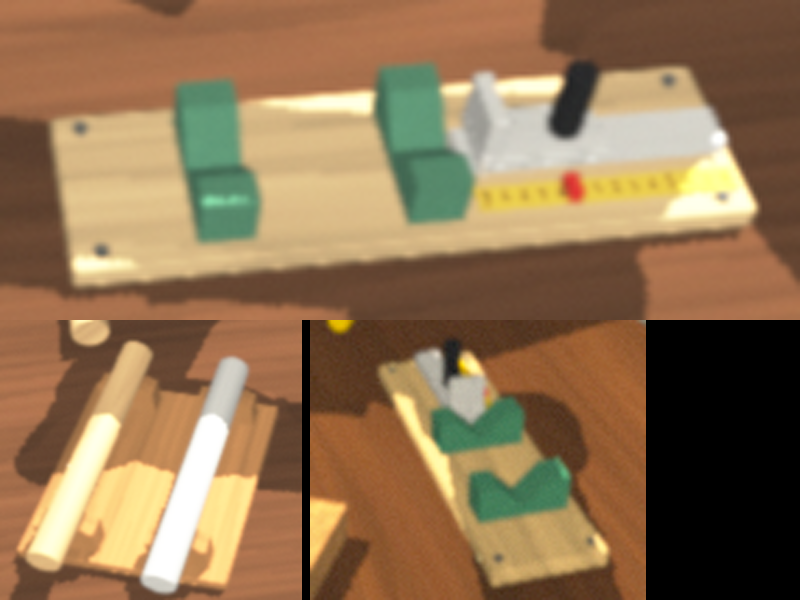

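The crop confirms the choice. The rack holds the pale dowel on the left and the aluminium bar on the right, and the jig shows the plate, post and red clip clearly. I'm moving over the jig for a wrist look.

Emit:
move_arm(
  steps=[
    [[-0.376,-0.22,-0.057],[0,0,65.6]],
    [[-0.376,-0.22,-0.057],[0,0,65.6]],
    [[-0.376,-0.22,-0.057],[0,0,65.6]],
    [[-0.376,-0.22,-0.057],[0,0,65.6]],
    [[-0.376,-0.22,-0.057],[0,0,65.6]],
    [[-0.376,-0.22,-0.057],[0,0,65.6]],
    [[-0.376,-0.22,-0.057],[0,0,65.6]],
    [[-0.376,-0.22,-0.057],[0,0,65.6]],
  ],
  gripper=-1,
)

```text
t: 1.0
tcp_pos: [0.4941, 0.2308, 0.2365]
tool_rot: [0.718, 0.696, 0.0, -0.0]
wrist_force: [0.3, 0.2, -0.4]
finger_gap: 0.0868
finger_force: 0.0
```

Emit:
move_arm(
  steps=[
    [[0,0,0],[0,0,0]],
    [[0,0,0],[0,0,0]],
  ],
)

```text
t: 1.2
tcp_pos: [0.4939, 0.2317, 0.2362]
tool_rot: [0.717, 0.697, 0.0, -0.0]
wrist_force: [0.6, 0.1, -0.0]
finger_gap: 0.0872
finger_force: 0.0
```

```bash
python3 - <<'E'
from h import *
o=arm.get_obs();c=arm.capture('wrist');print(o['tcp_pos'],o['tool_rot'],o['wrist_force'],c['tool_from_camera'].round(3),c['fx'],c['cx'],c['cy'])
save('w1',c['pixels'])
E
```

```text
[0.49387134 0.23170698 0.23619282] [ 7.16928200e-01  6.97146997e-01  1.29603406e-04 -6.31103744e-05] [ 0.63416352  0.10086703 -0.02674548] [[-0.     0.966  0.26   0.071]
 [ 1.     0.    -0.     0.   ]
 [-0.     0.26  -0.966 -0.201]
 [ 0.     0.     0.     1.   ]] 321.8449437171569 281.8212755015221 213.5554540078005
```

View pics/w1.png

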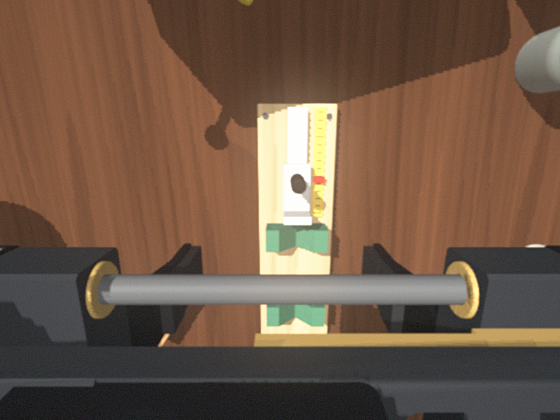

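The wrist view shows the jig from above: post top (298,184), clip (319,180), plate face edge at about row 222, and green saddles at rows 237 and 312.

```bash
cat > jig.py <<'E'
from h import *
def jig(verbose=1):
    o=arm.get_obs();c=arm.capture('wrist');T=cam2world(c,o);P=cloud(c,T)
    h=cv2.cvtColor(c['pixels'],cv2.COLOR_RGB2HSV);z=P[...,2]
    return o,c,T,P,h,z
E
python3 - <<'E'
from jig import *
o,c,T,P,h,z=jig();px=c['pixels']
roi=np.zeros((420,560),bool);roi[95:335,240:350]=1
# base outline edges (plywood sides): z 0.008..0.02
b=(z>.010)&(z<.07)&roi
L=[];Rr=[]
for r in range(115,220):
    k=np.where(b[r])[0]
    L.append((k[0]-.5,r));Rr.append((k[-1]+.5,r))
for nm,E in(('L',L),('R',Rr)):
    Q=onz(c,np.array(E),.015,T)[:,:2];vx,vy,x,y=cv2.fitLine(Q.astype(np.float32),cv2.DIST_HUBER,0,.01,.01).ravel();print('base',nm,np.degrees(np.arctan2(vx,vy)),x-(y-.2)*vx/vy)
k=np.where(b.any(1))[0];print('base top row',k[0]);print('base end',onz(c,[[297,k[0]-.5]],.015,T))
g=(cv2.inRange(h,(60,60,20),(95,255,255))>0)&roi
n,lab,st,ce=cv2.connectedComponentsWithStats(g.astype(np.uint8))
for i in range(1,n):
    if st[i,4]>150:
        m=(lab==i);tz=m&(z>.044);q=P[tz];print('green',st[i],'z',np.nanpercentile(z[m],[2,98]),'top rect',cv2.minAreaRect(q[:,:2].astype(np.float32)))
        ys,xs=np.where(tz);Q=onz(c,np.stack([xs,ys],1),.048,T)[:,:2];print('   ray rect',cv2.minAreaRect(Q.astype(np.float32)))
red=((cv2.inRange(h,(0,150,60),(7,255,255))|cv2.inRange(h,(172,150,60),(180,255,255)))>0)&roi
ys,xs=np.where(red);print('clip px',xs.min(),xs.max(),ys.min(),ys.max(),'z',np.nanmax(z[red]));Q=onz(c,np.stack([xs,ys],1),.025,T)[:,:2];print(cv2.minAreaRect(Q.astype(np.float32)))
pl=(z>.058)&(z<.068)&roi;ys,xs=np.where(pl);Q=onz(c,np.stack([xs,ys],1),.064,T)[:,:2];print('plate',len(xs),xs.min(),xs.max(),ys.min(),ys.max(),cv2.minAreaRect(Q.astype(np.float32)))
po=(z>.074)&(z<.085)&roi;ys,xs=np.where(po);Q=onz(c,np.stack([xs,ys],1),.080,T)[:,:2];print('post',len(xs),cv2.minEnclosingCircle(Q.astype(np.float32)),cv2.minAreaRect(Q.astype(np.float32)))
print('tablez',np.nanmedian(z[100:200,100:200]))
for col in (288,):print([(r,z[r,col].round(3)) for r in range(205,232)])
save('w1c',cv2.resize(px[90:250,240:350],(550,600)[:2] and (412,600),interpolation=cv2.INTER_CUBIC))
E
```

```text
base L 2.5322354 0.46087742
base R 1.9057021 0.5613589
base top row 105
base end [[0.51456652 0.33041944 0.015     ]]
green [267 231  13  22 249] z [0.04628757 0.04943608] top rect ((0.48016685247421265, 0.16215941309928894), (0.028785008937120438, 0.015284474939107895), 88.47278594970703)
   ray rect ((0.4801556468009949, 0.16244690120220184), (0.028526637703180313, 0.015312083065509796), 88.41635131835938)
green [296 231  32  22 582] z [0.02711536 0.0490449 ] top rect ((0.5389009714126587, 0.1601513773202896), (0.028367720544338226, 0.021683931350708008), 87.51629638671875)
   ray rect ((0.5386443734169006, 0.16098344326019287), (0.02852502278983593, 0.02200835943222046), 88.55220794677734)
green [268 305  57  22 940] z [0.02640869 0.04908124] top rect ((0.5079790353775024, 0.05178729444742203), (0.028907351195812225, 0.07678677886724472), 88.22081756591797)
   ray rect ((0.5079396367073059, 0.05286502465605736), (0.029473677277565002, 0.07674229890108109), 88.55591583251953)
clip px 316 323 178 184 z 0.026388351078056427
((0.5417710542678833, 0.2354084998369217), (0.00780203845351
[... 394 characters left out ...]
205, np.float64(0.032)), (206, np.float64(0.034)), (207, np.float64(0.033)), (208, np.float64(0.032)), (209, np.float64(0.033)), (210, np.float64(0.033)), (211, np.float64(0.033)), (212, np.float64(0.036)), (213, np.float64(0.042)), (214, np.float64(0.045)), (215, np.float64(0.048)), (216, np.float64(0.054)), (217, np.float64(0.058)), (218, np.float64(0.064)), (219, np.float64(0.063)), (220, np.float64(0.064)), (221, np.float64(0.065)), (222, np.float64(0.064)), (223, np.float64(0.064)), (224, np.float64(0.065)), (225, np.float64(0.064)), (226, np.float64(0.025)), (227, np.float64(0.028)), (228, np.float64(0.035)), (229, np.float64(0.036)), (230, np.float64(0.036)), (231, np.float64(0.037))]
```

View pics/w1c.png

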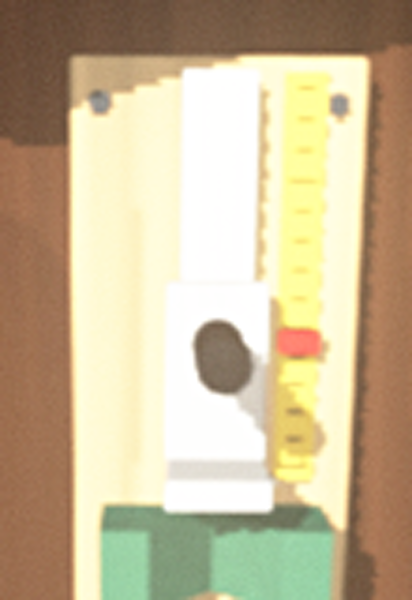

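Emit:
move_arm(
  steps=[
    [[0.0066,0.0187,0.045],[0,0,0]],
    [[0.0066,0.0187,0.09],[0,0,0]],
    [[0.0066,0.0187,0.135],[0,0,0]],
    [[0.0066,0.0187,0.17],[0,0,0]],
    [[0.0066,0.0187,0.187],[0,0,0]],
    [[0.0066,0.0187,0.187],[0,0,0]],
    [[0.0066,0.0187,0.187],[0,0,0]],
  ],
)

```text
t: 2.0
tcp_pos: [0.5119, 0.2399, 0.0496]
tool_rot: [0.716, 0.699, 0.0, -0.0]
wrist_force: [-0.1, 0.1, 0.3]
finger_gap: 0.0872
finger_force: 0.0
```

Emit:
move_arm(
  steps=[
    [[0,0,0],[0,0,0]],
    [[0,0,0],[0,0,0]],
    [[0,0,0],[0,0,0]],
    [[0,0,0],[0,0,0]],
    [[0,0,0],[0,0,0]],
    [[0,0,0],[0,0,0]],
  ],
  gripper=1,
  newtons=25,
)

```text
t: 2.6
tcp_pos: [0.5123, 0.2387, 0.0492]
tool_rot: [0.716, 0.698, 0.0, -0.0]
wrist_force: [-0.5, -0.6, 0.1]
finger_gap: 0.0474
finger_force: 0.0
```

Emit:
move_arm(
  steps=[
    [[0,0,0],[0,0,0]],
    [[0,0,0],[0,0,0]],
    [[0,0,0],[0,0,0]],
    [[0,0,0],[0,0,0]],
    [[0,0,0],[0,0,0]],
    [[0,0,0],[0,0,0]],
    [[0,0,0],[0,0,0]],
  ],
)

```text
t: 3.3
tcp_pos: [0.5123, 0.2388, 0.0492]
tool_rot: [0.716, 0.698, 0.0, -0.0]
wrist_force: [0.6, -0.4, -0.9]
finger_gap: 0.001
finger_force: 0.0
```

```bash
python3 - <<'E'
from h import *
o=arm.get_obs();c=arm.capture('wrist');s=arm.capture('scene');print(o['tcp_pos'],o['finger_gap'])
im=np.zeros((600,800,3),np.uint8);im[:420,:560]=c['pixels'];im[420:,:]=0
im[300:600,300:800]=cv2.resize(s['pixels'][205:295,350:500],(500,300),interpolation=cv2.INTER_CUBIC);save('w2',im)
E
```

```text
[0.5122658  0.23880966 0.04915137] 0.0009555139218629688
```

View pics/w2.png

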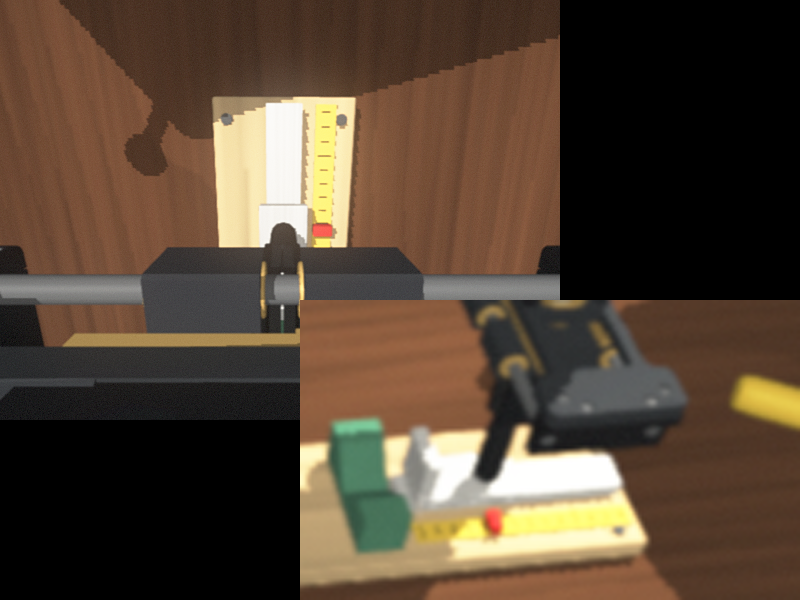

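```bash
python3 - <<'E'
from h import *
o=arm.get_obs();c=arm.capture('wrist');T=cam2world(c,o);P=cloud(c,T)
def pr(p):
    q=np.linalg.inv(T)@np.r_[p,1];return (c['cx']+c['fx']*q[0]/-q[2],c['cy']-c['fy']*q[1]/-q[2])
for p in [(.5128,.2378,.08),(.5123,.2388,.049),(.5123,.2388,.068),(.513,.258,.033),(.5418,.2354,.025)]:print(p,pr(p))
for v in range(196,262,4):print(v,P[v,283].round(4),P[v,270].round(4),c['pixels'][v,283])
k=P[200:247,255:312].reshape(-1,3);print('z hist',np.histogram(k[:,2],bins=np.arange(0,.2,.01)))
h=cv2.cvtColor(c['pixels'],cv2.COLOR_RGB2HSV);red=(cv2.inRange(h,(0,150,60),(7,255,255))>0);ys,xs=np.where(red);print('clip',cv2.minAreaRect(onz(c,np.stack([xs,ys],1),.025,T)[:,:2].astype(np.float32)))
s=arm.capture('scene');Ps=cloud(s,cam2world(s))
m=(s['pixels'].max(2)<70);m[:,:380]=0;m[:,430:]=0;m[:235]=0;m[280:]=0
for v in range(236,266,3):
    u=np.where(m[v])[0];print(v,u[:1],u[-1:],Ps[v,u[len(u)//2]].round(4) if len(u) else '')
E
```

```text
(0.5128, 0.2378, 0.08) (np.float64(282.41116890039996), np.float64(257.97734816223783))
(0.5123, 0.2388, 0.049) (np.float64(281.5187433405419), np.float64(238.12076936733334))
(0.5123, 0.2388, 0.068) (np.float64(281.4991845631202), np.float64(248.6330329818059))
(0.513, 0.258, 0.033) (np.float64(281.81048843098216), np.float64(204.18632235836728))
(0.5418, 0.2354, 0.025) (np.float64(321.81177816982745), np.float64(230.5908945962204))
196 [0.514  0.262  0.0246] [0.5047 0.2625 0.0257] [248 246 241]
200 [0.5139 0.2591 0.0249] [0.5046 0.2596 0.0257] [248 246 242]
204 [0.5138 0.2575 0.0305] [0.5047 0.2575 0.0296] [199 192 180]
208 [0.5138 0.2553 0.0334] [0.5047 0.2552 0.0317] [246 244 240]
212 [0.5137 0.2525 0.0333] [0.5046 0.2527 0.0334] [246 244 240]
216 [0.5136 0.2497 0.0338] [0.5045 0.2497 0.033 ] [246 244 240]
220 [0.5135 0.2466 0.0331] [0.5044 0.2468 0.033 ] [248 246 242]
224 [0.5135 0.2459 0.0405] [0.5043 0.2441 0.0339] [81 69 59]
228 [0.5135 0.2466 0.0515] [0.5042 0.2412 0.0339] [85 73 63]
232 [0.5134 0.2461 0.0583] [0.5041 0.2381 0.0336] [87 74 64]
236 [0.5134 0.2464 0.0668] [0.5
[... 414 characters left out ...]
0,  468,  182, 1468,  109,  124,  130,  110,   50,   33,    0,
          0,    0,    0,    0,    0,    0,    0,    0]), array([0.  , 0.01, 0.02, 0.03, 0.04, 0.05, 0.06, 0.07, 0.08, 0.09, 0.1 ,
       0.11, 0.12, 0.13, 0.14, 0.15, 0.16, 0.17, 0.18, 0.19]))
clip ((0.5419735908508301, 0.2362169474363327), (0.008472900837659836, 0.013465755619108677), 88.4941635131836)
236 [407] [424] [0.5225 0.2332 0.1073]
239 [408] [426] [0.523  0.2417 0.0976]
242 [407] [429] [0.5939 0.1995 0.1769]
245 [407] [429] [0.5993 0.2016 0.1748]
248 [406] [429] [0.5992 0.2019 0.1666]
251 [405] [410] [0.5224 0.2319 0.0608]
254 [404] [409] [0.5199 0.2337 0.0477]
257 [403] [408] [0.5221 0.2325 0.0406]
260 [] [] 
263 [] []
```

```bash
python3 - <<'E'
from h import *
o=arm.get_obs();c=arm.capture('wrist');T=cam2world(c,o);P=cloud(c,T);s=arm.capture('scene');d=arm.capture('side');S=cloud(s,cam2world(s));D=cloud(d,cam2world(d))
im=np.zeros((600,800,3),np.uint8)
im[:300,:400]=cv2.resize(c['pixels'][190:310,200:360],(400,300),interpolation=cv2.INTER_CUBIC)
im[300:,:400]=cv2.resize(s['pixels'][200:290,360:480],(400,300),interpolation=cv2.INTER_CUBIC)
im[:300,400:]=cv2.resize(d['pixels'][80:200,220:380],(400,300),interpolation=cv2.INTER_CUBIC)
save('w3',im)
for n,Q in(('wrist',P),('scene',S),('side',D)):
    k=(abs(Q[...,0]-.513)<.04)&(abs(Q[...,1]-.238)<.02)
    for lo in np.arange(.04,.15,.01):
        q=Q[k&(Q[...,2]>=lo)&(Q[...,2]<lo+.01)]
        if len(q): print(n,lo.round(2),len(q),'x',q[:,0].min().round(3),q[:,0].max().round(3),'y',q[:,1].min().round(3),q[:,1].max().round(3))
E
```

```text
wrist 0.04 111 x 0.504 0.522 y 0.237 0.246
wrist 0.05 128 x 0.504 0.522 y 0.238 0.246
wrist 0.06 123 x 0.505 0.521 y 0.242 0.247
wrist 0.07 113 x 0.507 0.519 y 0.244 0.246
wrist 0.08 46 x 0.504 0.521 y 0.248 0.25
wrist 0.09 258 x 0.503 0.522 y 0.248 0.251
wrist 0.1 279 x 0.504 0.521 y 0.247 0.25
wrist 0.11 296 x 0.505 0.52 y 0.243 0.251
wrist 0.12 48 x 0.507 0.519 y 0.248 0.25
wrist 0.13 689 x 0.507 0.517 y 0.228 0.242
wrist 0.14 52 x 0.507 0.518 y 0.236 0.247
scene 0.04 30 x 0.51 0.524 y 0.227 0.244
scene 0.05 30 x 0.509 0.524 y 0.228 0.245
scene 0.06 32 x 0.511 0.524 y 0.227 0.24
scene 0.07 41 x 0.51 0.524 y 0.228 0.245
scene 0.08 17 x 0.505 0.523 y 0.227 0.245
scene 0.09 46 x 0.506 0.524 y 0.227 0.248
scene 0.1 38 x 0.504 0.525 y 0.227 0.241
scene 0.11 26 x 0.505 0.525 y 0.227 0.236
scene 0.12 13 x 0.513 0.526 y 0.227 0.24
scene 0.13 4 x 0.526 0.528 y 0.226 0.237
side 0.04 13 x 0.503 0.518 y 0.225 0.241
side 0.05 16 x 0.503 0.517 y 0.226 0.234
side 0.06 21 x 0.502 0.517 y 0.227 0.235
side 0.07 28 x 0.504 0.518 y 0.227 0.246
side 0.08 11 x 0.501 0.518 y 0.227 0.24
side 0.09 32 x 0.5 0.518 y 0.225 0.247
side 0.1 30 x 0.501 0.519 y 0.227 0.246
side 0.11 36 x 0.499 0.52 y 0.225 0.248
side 0.12 36 x 0.497 0.523 y 0.225 0.244
side 0.13 54 x 0.495 0.526 y 0.225 0.25
side 0.14 38 x 0.492 0.528 y 0.225 0.243
```

View pics/w3.png

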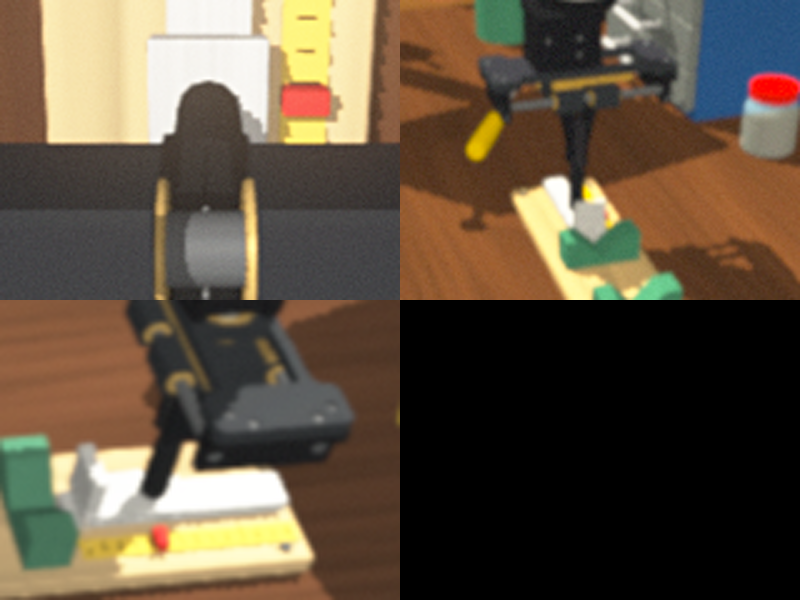

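The picture shows the shut fingers standing above the post. Their tips end near z = 0.086, about 37 mm above the reported TCP. I'll raise the arm and measure the real tip height before correcting for it.

Emit:
move_arm(
  steps=[
    [[0,0,-0.03],[0,0,0]],
    [[0,0,-0.05],[0,0,0]],
    [[0,0,-0.05],[0,0,0]],
  ],
)

```text
t: 3.95
tcp_pos: [0.514, 0.2396, 0.1021]
tool_rot: [0.716, 0.698, 0.002, 0.0]
wrist_force: [1.3, 0.3, -0.1]
finger_gap: 0.0002
finger_force: 0.0
```

```bash
cat > tip.py <<'E'
from h import *
o=arm.get_obs();print(o['tcp_pos'],o['finger_gap'])
t=o['tcp_pos']
for n in ('wrist','scene','side'):
    c=arm.capture(n);Q=cloud(c,cam2world(c,o))
    k=(abs(Q[...,0]-t[0])<.075)&(abs(Q[...,1]-t[1])<.022)&(Q[...,2]>.03)
    print(n,[(lo.round(3),len(q),q[:,:2].min(0).round(3),q[:,:2].max(0).round(3)) for lo in np.arange(.06,.17,.008) for q in [Q[k&(Q[...,2]>=lo)&(Q[...,2]<lo+.008)]] if len(q)])
E
python3 tip.py
```

```text
[0.51397047 0.23962251 0.10210051] 0.00022652467502288693
wrist [(np.float64(0.06), 58, array([0.504, 0.239]), array([0.522, 0.246])), (np.float64(0.068), 65, array([0.505, 0.237]), array([0.522, 0.246])), (np.float64(0.076), 449, array([0.504, 0.229]), array([0.522, 0.246])), (np.float64(0.132), 1, array([0.522, 0.25 ]), array([0.522, 0.25 ])), (np.float64(0.14), 177, array([0.505, 0.248]), array([0.523, 0.251])), (np.float64(0.148), 205, array([0.506, 0.248]), array([0.523, 0.251])), (np.float64(0.156), 236, array([0.506, 0.244]), array([0.522, 0.251])), (np.float64(0.164), 233, array([0.507, 0.244]), array([0.521, 0.251]))]
scene [(np.float64(0.06), 26, array([0.509, 0.227]), array([0.523, 0.243])), (np.float64(0.068), 22, array([0.512, 0.228]), array([0.525, 0.242])), (np.float64(0.076), 49, array([0.508, 0.227]), array([0.524, 0.245])), (np.float64(0.132), 8, array([0.505, 0.228]), array([0.524, 0.244])), (np.float64(0.14), 46, array([0.503, 0.227]), array([0.525, 0.249])), (np.float64(0.148), 42, array([0.504, 0.227]), array([0.525, 0.247])), (np.float64(0.156), 37, array([0.504, 0.226]), array([0.525, 0.242])), (np.float64(0.164), 24, array([0.508, 0.227]), array([0.526, 0.238]))]
side [(np.float64(0.06), 17, array([0.503, 0.226]), array([0.517, 0.235])), (np.float64(0.068), 13, array([0.503, 0.226]), array([0.517, 0.236])), (np.float64(0.076), 23, array([0.503, 0.227]), array([0.517, 0.245])), (np.float64(0.132), 6, array([0.502, 0.227]), array([0.514, 0.241])), (np.float64(0.14), 32, array([0.501, 0.226]), array([0.52 , 0.249])), (np.float64(0.148), 29, array([0.501, 0.225]), array([0.52 , 0.249])), (np.float64(0.156), 27, array([0.5  , 0.227]), array([0.519, 0.248])), (np.float64(0.164), 29, array([0.499, 0.226]), array([0.522, 0.251]))]
```

Emit:
move_arm(
  steps=[
    [[-0.002,-0.001,0],[0,0,0]],
    [[-0.002,-0.001,0],[0,0,0]],
    [[-0.002,-0.001,0],[0,0,0]],
    [[-0.002,-0.001,0],[0,0,0]],
    [[-0.002,-0.001,0],[0,0,0]],
    [[-0.002,-0.001,0],[0,0,0]],
    [[-0.002,-0.001,0],[0,0,0]],
  ],
  gripper=-0.1,
)

```text
t: 4.8
tcp_pos: [0.5112, 0.2368, 0.0992]
tool_rot: [0.716, 0.698, 0.0, -0.0]
wrist_force: [0.5, 0.5, 0.1]
finger_gap: 0.045
finger_force: 0.0
```

```bash
python3 tip.py
```

```text
[0.51122163 0.23683897 0.0991537 ] 0.045043092542171696
wrist [(np.float64(0.06), 56, array([0.504, 0.238]), array([0.522, 0.246])), (np.float64(0.068), 67, array([0.504, 0.237]), array([0.522, 0.246])), (np.float64(0.076), 460, array([0.504, 0.229]), array([0.522, 0.246])), (np.float64(0.132), 93, array([0.481, 0.23 ]), array([0.542, 0.249])), (np.float64(0.14), 304, array([0.48 , 0.232]), array([0.543, 0.249])), (np.float64(0.148), 331, array([0.48 , 0.235]), array([0.543, 0.249])), (np.float64(0.156), 378, array([0.479, 0.239]), array([0.544, 0.249])), (np.float64(0.164), 389, array([0.478, 0.226]), array([0.545, 0.249]))]
scene [(np.float64(0.06), 24, array([0.51 , 0.227]), array([0.524, 0.243])), (np.float64(0.068), 26, array([0.51 , 0.227]), array([0.524, 0.242])), (np.float64(0.076), 46, array([0.508, 0.227]), array([0.523, 0.245])), (np.float64(0.132), 19, array([0.481, 0.224]), array([0.545, 0.245])), (np.float64(0.14), 50, array([0.482, 0.224]), array([0.546, 0.242])), (np.float64(0.148), 33, array([0.48 , 0.225]), array([0.545, 0.234])), (np.float64(0.156), 26, array([0.48 , 0.224]), array([0.546, 0.231])), (np.float64(0.164), 31, array([0.477, 0.224]), array([0.547, 0.229]))]
side [(np.float64(0.06), 15, array([0.503, 0.227]), array([0.517, 0.234])), (np.float64(0.068), 17, array([0.503, 0.226]), array([0.516, 0.235])), (np.float64(0.076), 20, array([0.503, 0.227]), array([0.517, 0.243])), (np.float64(0.132), 8, array([0.478, 0.227]), array([0.536, 0.243])), (np.float64(0.14), 36, array([0.476, 0.221]), array([0.541, 0.25 ])), (np.float64(0.148), 36, array([0.476, 0.222]), array([0.54 , 0.251])), (np.float64(0.156), 34, array([0.476, 0.224]), array([0.544, 0.249])), (np.float64(0.164), 37, array([0.475, 0.222]), array([0.543, 0.243]))]
```

Emit:
move_arm(
  steps=[
    [[0.001,0.0015,0.04],[0,0,0]],
    [[0.001,0.0015,0.075],[0,0,0]],
    [[0.001,0.0015,0.09],[0,0,0]],
    [[0.001,0.0015,0.09],[0,0,0]],
    [[0.001,0.0015,0.09],[0,0,0]],
  ],
)

```text
t: 5.45
tcp_pos: [0.5135, 0.2381, 0.0103]
tool_rot: [0.716, 0.698, 0.001, 0.0]
wrist_force: [0.2, -0.6, 0.5]
finger_gap: 0.0479
finger_force: 0.0
```

Emit:
move_arm(
  steps=[
    [[0,0,0],[0,0,0]],
    [[0,0,0],[0,0,0]],
    [[0,0,0],[0,0,0]],
    [[0,0,0],[0,0,0]],
    [[0,0,0],[0,0,0]],
    [[0,0,0],[0,0,0]],
    [[0,0,0],[0,0,0]],
  ],
  gripper=1,
  newtons=30,
)

```text
t: 6.15
tcp_pos: [0.5131, 0.2379, 0.0094]
tool_rot: [0.716, 0.698, 0.0, 0.0]
wrist_force: [1.4, 0.2, 3.0]
finger_gap: 0.0171
finger_force: 30.0
```

Emit:
move_arm(
  steps=[
    [[0.006,0,0],[0,0,0]],
    [[0.014,0,0],[0,0,0]],
    [[0.022,0,0],[0,0,0]],
    [[0.03,0,0],[0,0,0]],
    [[0.037,0,0],[0,0,0]],
    [[0.042,0,0],[0,0,0]],
    [[0.045,0,0],[0,0,0]],
    [[0.045,0,0],[0,0,0]],
  ],
)

```text
t: 6.95
tcp_pos: [0.5145, 0.2807, 0.0094]
tool_rot: [0.717, 0.697, -0.001, 0.001]
wrist_force: [0.4, -7.2, 6.7]
finger_gap: 0.0172
finger_force: 30.0
```

```bash
cat > stop.py <<'E'
from h import *
Y=np.array([.028,.9996]);X=np.array([.9996,-.028])
o=arm.get_obs();print(o['tcp_pos'],o['wrist_force'],o['finger_gap'])
for n in ('scene','side','wrist'):
    c=arm.capture(n);T=cam2world(c,o);P=cloud(c,T);h=cv2.cvtColor(c['pixels'],cv2.COLOR_RGB2HSV)
    near=(P[...,0]>.45)&(P[...,0]<.58)&(P[...,1]>.1)&(P[...,1]<.36)
    red=((cv2.inRange(h,(0,140,60),(8,255,255))|cv2.inRange(h,(172,140,60),(180,255,255)))>0)&near
    q=P[red]
    if len(q): print(n,'clip n',len(q),'x',(q[:,:2]@X).min().round(4),(q[:,:2]@X).max().round(4),'y',np.percentile(q[:,:2]@Y,[0,10,50,90,100]).round(4),'ztop',q[:,2].max().round(4))
    for lo,hi,nm in ((.042,.061,'plate side'),(.061,.068,'plate top')):
        m=near&(P[...,2]>lo)&(P[...,2]<hi)&(h[...,1]<70)&(h[...,2]>90);q=P[m]
        if len(q)>3: print(n,nm,len(q),'x',(q[:,:2]@X).min().round(4),(q[:,:2]@X).max().round(4),'y',np.percentile(q[:,:2]@Y,[0,10,50,90,100]).round(4))
E
python3 stop.py
```

```text
[0.51447294 0.28068585 0.00936803] [ 0.40870365 -7.16445929  6.70055822] 0.017214881098712734
scene clip n 24 x 0.5303 0.5452 y [0.2452 0.2458 0.247  0.2499 0.2522] ztop 0.0258
scene plate side 116 x 0.4662 0.5477 y [0.1593 0.1862 0.244  0.2524 0.3049]
scene plate top 58 x 0.4924 0.5256 y [0.2428 0.2441 0.2478 0.2521 0.2536]
side clip n 8 x 0.5288 0.5373 y [0.2456 0.246  0.2473 0.2521 0.2531] ztop 0.0253
side plate side 89 x 0.4867 0.5201 y [0.2412 0.2432 0.2456 0.2864 0.2989]
side plate top 32 x 0.4875 0.5206 y [0.2406 0.2438 0.2477 0.2529 0.2536]
wrist plate side 803 x 0.4898 0.5229 y [0.2531 0.2539 0.2547 0.3047 0.3065]
wrist plate top 21 x 0.4948 0.5214 y [0.3042 0.3045 0.3047 0.3051 0.3063]
```

Emit:
move_arm(
  steps=[
    [[0.003,0,0],[0,0,0]],
    [[0.006,0,0],[0,0,0]],
    [[0.006,0,0],[0,0,0]],
    [[0.006,0,0],[0,0,0]],
  ],
)

```text
t: 7.5
tcp_pos: [0.5146, 0.2864, 0.0094]
tool_rot: [0.717, 0.697, -0.001, 0.001]
wrist_force: [0.2, -8.1, 6.6]
finger_gap: 0.0172
finger_force: 30.0
```

```bash
python3 stop.py
```

```text
[0.51461973 0.2863841  0.00935097] [ 0.20279693 -8.1120952   6.59807602] 0.017227329880009263
scene clip n 25 x 0.5304 0.5453 y [0.2448 0.2456 0.2473 0.2507 0.2517] ztop 0.0255
scene plate side 119 x 0.4661 0.5478 y [0.1592 0.1862 0.2495 0.2576 0.3073]
scene plate top 65 x 0.4902 0.5259 y [0.2487 0.2499 0.2537 0.2575 0.2596]
side clip n 10 x 0.5295 0.5395 y [0.2463 0.2468 0.2489 0.2527 0.2534] ztop 0.025
side plate side 93 x 0.4876 0.5225 y [0.246  0.249  0.2514 0.2911 0.302 ]
side plate top 32 x 0.487 0.5211 y [0.2478 0.2494 0.2529 0.2589 0.2607]
wrist plate side 1183 x 0.4889 0.5232 y [0.2588 0.2597 0.3064 0.3105 0.3123]
wrist plate top 402 x 0.489 0.523 y [0.3025 0.3053 0.3088 0.3117 0.3125]
```

Emit:
move_arm(
  steps=[
    [[0,0,0],[0,0,0]],
    [[0,0,0],[0,0,0]],
    [[0,0,0],[0,0,0]],
    [[0,0,0],[0,0,0]],
    [[0,0,-0.04],[0,0,0]],
    [[0,0,-0.09],[0,0,0]],
    [[-0.03,0,-0.13],[0,0,0]],
    [[-0.06,0,-0.17],[0,0,0]],
  ],
  gripper=-0.2,
)

```text
t: 8.45
tcp_pos: [0.5121, 0.2288, 0.1809]
tool_rot: [0.716, 0.699, 0.0, -0.0]
wrist_force: [1.6, 0.1, 0.1]
finger_gap: 0.0518
finger_force: 0.0
```

Emit:
move_arm(
  steps=[
    [[0,0,-0.02],[0,0,0]],
    [[0,0,-0.02],[0,0,0]],
  ],
)

```text
t: 8.65
tcp_pos: [0.5142, 0.2289, 0.2029]
tool_rot: [0.717, 0.697, 0.003, 0.0]
wrist_force: [-0.4, 0.9, 0.6]
finger_gap: 0.0522
finger_force: 0.0
```

```bash
python3 stop.py; python3 - <<'E'
from h import *
o=arm.get_obs();c=arm.capture('wrist');T=cam2world(c,o);P=cloud(c,T);Y=np.array([.028,.9996]);X=np.array([.9996,-.028])
po=(P[...,2]>.074)&(P[...,2]<.086)&(abs(P[...,0]-.513)<.03)&(P[...,1]>.2);q=P[po][:,:2];ct,r=cv2.minEnclosingCircle(q.astype(np.float32));print('post',ct,r,'Y',np.dot(ct,Y))
p=np.linalg.inv(T)@np.array([.53,.25,.03,1]);u=int(c['cx']+c['fx']*p[0]/-p[2]);v=int(c['cy']-c['fy']*p[1]/-p[2]);print(u,v)
save('w4',cv2.resize(c['pixels'][v-50:v+50,u-60:u+60],(720,600),interpolation=cv2.INTER_CUBIC))
E
```

```text
[0.51418547 0.22885972 0.20286684] [-0.38166111  0.89552622  0.58833168] 0.05220551573593211
scene clip n 26 x 0.5305 0.5439 y [0.2447 0.2451 0.2473 0.2501 0.2516] ztop 0.0265
scene plate side 137 x 0.4664 0.5473 y [0.1585 0.1853 0.2497 0.2909 0.3062]
scene plate top 63 x 0.4906 0.5261 y [0.249  0.2509 0.2541 0.2581 0.2589]
side clip n 6 x 0.5288 0.5348 y [0.2447 0.2447 0.2465 0.2475 0.2479] ztop 0.0271
side plate side 102 x 0.4768 0.5214 y [0.1763 0.2478 0.2511 0.2946 0.3015]
side plate top 30 x 0.4865 0.5215 y [0.2464 0.249  0.254  0.2586 0.2598]
wrist clip n 79 x 0.5312 0.5443 y [0.2447 0.2474 0.2509 0.2542 0.2545] ztop 0.0312
wrist plate side 686 x 0.4682 0.5483 y [0.1594 0.1636 0.183  0.2602 0.3085]
wrist plate top 164 x 0.4917 0.5256 y [0.2508 0.2513 0.2564 0.2602 0.3086]
post (0.5144692063331604, 0.28591388463974) 0.008900012820959091 Y 0.30020465686321257
297 171
```

View pics/w4.png

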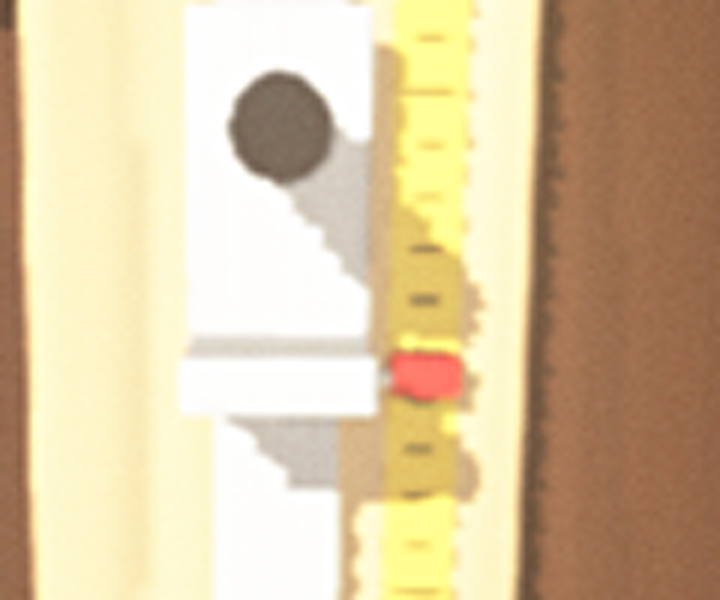

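The pointer tip at crop (388,378) is level with the clip centre at (425,376), so the stop is set. Next is the rack.

Emit:
move_arm(
  steps=[
    [[-0.513,-0.001,0],[0,0,106.4]],
    [[-0.513,-0.001,0],[0,0,106.4]],
    [[-0.513,-0.001,0],[0,0,106.4]],
    [[-0.513,-0.001,0],[0,0,106.4]],
    [[-0.513,-0.001,0],[0,0,106.4]],
    [[-0.513,-0.001,0],[0,0,106.4]],
    [[-0.513,-0.001,0],[0,0,106.4]],
    [[-0.513,-0.001,0],[0,0,106.4]],
  ],
)

```text
t: 9.65
tcp_pos: [0.5006, -0.1724, 0.1982]
tool_rot: [0.986, 0.169, -0.001, -0.0]
wrist_force: [1.4, -0.5, -0.1]
finger_gap: 0.0522
finger_force: 0.0
```

```bash
cat > go.py <<'E'
import sys
from h import *
# target x y z yaw_of_tool_y(deg) -> tool-frame shift & turn
x,y,z,yaw=map(float,sys.argv[1:5]);o=arm.get_obs();M=R.from_quat(o['tool_rot']).as_matrix()
a=np.radians(yaw);ty=np.array([np.cos(a),np.sin(a),0]);tz=np.array([0,0,-1.]);W=np.stack([np.cross(ty,tz),ty,tz],1)
print(o['tcp_pos'].round(4),o['joint_positions'].round(2),'shift',(M.T@(np.array([x,y,z])-o['tcp_pos'])).round(4),'turn',R.from_matrix(M.T@W).as_rotvec(degrees=True).round(2))
E
python3 go.py .4987 -.284 .18 -108
```

```text
[ 0.5006 -0.1724  0.1982] [-0.39  0.12  0.7   1.72 -0.08  1.33 -0.91] shift [-0.039   0.1046  0.0182] turn [-1.000e-02  8.000e-02  3.747e+01]
```

Emit:
move_arm(
  steps=[
    [[-0.039,0.105,0.018],[0,0,37.5]],
    [[-0.039,0.105,0.018],[0,0,37.5]],
    [[-0.039,0.105,0.018],[0,0,37.5]],
    [[-0.039,0.105,0.018],[0,0,37.5]],
    [[-0.039,0.105,0.018],[0,0,37.5]],
    [[-0.039,0.105,0.018],[0,0,37.5]],
    [[-0.039,0.105,0.018],[0,0,37.5]],
  ],
)

```text
t: 10.35
tcp_pos: [0.5, -0.2825, 0.1803]
tool_rot: [0.988, -0.153, -0.001, 0.0]
wrist_force: [-0.5, 0.3, -0.2]
finger_gap: 0.0521
finger_force: 0.0
```

```bash
python3 - <<'E'
from h import *
o=arm.get_obs();c=arm.capture('wrist');T=cam2world(c,o);P=cloud(c,T);h=cv2.cvtColor(c['pixels'],cv2.COLOR_RGB2HSV)
d=np.array([.951,-.310]);n=np.array([.310,.951])
near=(P[...,0]>.35)&(P[...,0]<.7)
m=near&(P[...,2]>.058)&(P[...,2]<.07)
s=P[...,:2]@d;w=P[...,:2]@n
m1=m&(abs(w+.1155)<.03);q=P[m1];print(len(q),'s',s[m1].min(),s[m1].max(),'z',np.percentile(q[:,2],[50,98]))
for lo in np.arange(.54,.7,.02):
    k=m1&(s>lo)&(s<lo+.02)
    if k.sum()>10: print(lo.round(2),k.sum(),w[k].min().round(4),w[k].max().round(4),'mid',((w[k].min()+w[k].max())/2).round(4),'crest w',np.median(w[k&(P[...,2]>np.percentile(P[k][:,2],80))]).round(4))
# end in full range
k=(abs(w+.1155)<.012)&(P[...,2]>.04)&(P[...,2]<.07)&near;print('end s',s[k].max(), np.percentile(s[k],99.5))
print(o['tcp_pos'],o['tcp_pos'][:2]@d,o['tcp_pos'][:2]@n)
save('w5',c['pixels'])
E
python3 go.py .4987 -.284 -.005 -108
```

```text
4998 s 0.44145757627278853 0.6813164478728699 z [0.06362926 0.06606886]
0.54 457 -0.1265 -0.1004 mid -0.1134 crest w -0.114
0.56 478 -0.1262 -0.1015 mid -0.1139 crest w -0.1138
0.58 506 -0.1267 -0.1015 mid -0.1141 crest w -0.1137
0.6 520 -0.1265 -0.1016 mid -0.114 crest w -0.1135
0.62 557 -0.1261 -0.1016 mid -0.1138 crest w -0.1142
0.64 581 -0.1266 -0.1007 mid -0.1136 crest w -0.1132
0.66 620 -0.1263 -0.1007 mid -0.1135 crest w -0.113
0.68 31 -0.1259 -0.1017 mid -0.1138 crest w -0.1142
end s 0.6813164478728699 0.6802737942047276
[ 0.50000699 -0.28254866  0.18028078] 0.563096732051054 -0.11370160856076708
[ 0.5    -0.2826  0.1805] [-0.27  0.28  0.86  1.64 -0.22  1.32 -1.26] shift [-0.0007  0.0017  0.1855] turn [0.   0.06 0.4 ]
```

View pics/w5.png

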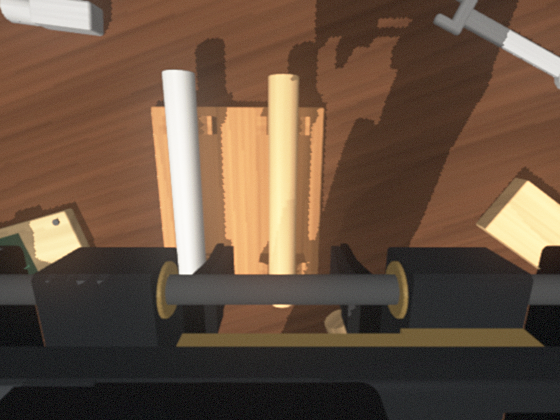

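The wrist view shows the pale dowel running up column 283, centred under the fingers, with the bar at column 185. Descending and gripping.

Emit:
move_arm(
  steps=[
    [[-0.0017,0,0.05],[0,0,0.4]],
    [[-0.0017,0,0.1],[0,0,0.4]],
    [[-0.0017,0,0.14],[0,0,0.4]],
    [[-0.0017,0,0.17],[0,0,0.4]],
    [[-0.0017,0,0.185],[0,0,0.4]],
    [[-0.0017,0,0.185],[0,0,0.4]],
    [[-0.0017,0,0.185],[0,0,0.4]],
  ],
)

```text
t: 11.1
tcp_pos: [0.4993, -0.2831, -0.0027]
tool_rot: [0.988, -0.157, 0.001, 0.0]
wrist_force: [-0.0, 0.1, -0.2]
finger_gap: 0.0522
finger_force: 0.0
```

Emit:
move_arm(
  steps=[
    [[0,0,0],[0,0,0]],
    [[0,0,0],[0,0,0]],
    [[0,0,0],[0,0,0]],
    [[0,0,0],[0,0,0]],
    [[0,0,0],[0,0,0]],
    [[0,0,0],[0,0,0]],
  ],
  gripper=1,
  newtons=20,
)

```text
t: 11.7
tcp_pos: [0.4989, -0.2827, -0.0034]
tool_rot: [0.987, -0.158, 0.0, -0.0]
wrist_force: [-0.0, 0.5, 5.5]
finger_gap: 0.0301
finger_force: 20.0
```

Emit:
move_arm(
  steps=[
    [[0,0,-0.03],[0,0,0]],
    [[0,0,-0.08],[0,0,0]],
    [[0,0,-0.12],[0,0,0]],
    [[0,0,-0.14],[0,0,0]],
    [[0,0,-0.14],[0,0,0]],
  ],
)

```text
t: 12.2
tcp_pos: [0.4999, -0.2834, 0.1389]
tool_rot: [0.987, -0.158, 0.002, 0.0]
wrist_force: [-0.1, -0.1, -1.4]
finger_gap: 0.0295
finger_force: 20.0
```

```bash
python3 go.py .5095 .1098 .135 -1.6;python3 -c "
from h import *;print(arm.get_obs()['wrist_force'],arm.get_obs()['finger_gap'])"
```

```text
[ 0.4999 -0.2834  0.1389] [-0.26  0.32  0.85  1.7  -0.25  1.23 -1.24] shift [-0.1134 -0.3766  0.0035] turn [   0.23   -0.21 -106.55]
[-0.1391531  -0.07844211 -1.42803858] 0.02948053660464335
```

Emit:
move_arm(
  steps=[
    [[-0.113,-0.377,0],[0,0,-106.5]],
    [[-0.113,-0.377,0],[0,0,-106.5]],
    [[-0.113,-0.377,0],[0,0,-106.5]],
    [[-0.113,-0.377,0],[0,0,-106.5]],
    [[-0.113,-0.377,0],[0,0,-106.5]],
    [[-0.113,-0.377,0],[0,0,-106.5]],
    [[-0.113,-0.377,0],[0,0,-106.5]],
    [[-0.113,-0.377,0],[0,0,-106.5]],
  ],
)

```text
t: 13.0
tcp_pos: [0.5072, 0.1137, 0.1347]
tool_rot: [0.902, 0.431, -0.001, -0.0]
wrist_force: [0.9, -0.1, -1.0]
finger_gap: 0.0296
finger_force: 20.0
```

```bash
python3 go.py .5095 .1098 .135 -1.6
```

```text
[0.5072 0.1137 0.1347] [-0.75  0.14  0.48  1.83 -0.07  1.2  -0.93] shift [-0.0016  0.0042 -0.0003] turn [-1.100e-01  3.000e-02 -3.734e+01]
```

Emit:
move_arm(
  steps=[
    [[-0.0016,0.004,0],[0,0,-37.4]],
    [[-0.0016,0.004,0],[0,0,-37.4]],
    [[-0.0016,0.004,0],[0,0,-37.4]],
    [[-0.0016,0.004,0],[0,0,-37.4]],
    [[-0.0016,0.004,0],[0,0,-37.4]],
    [[-0.0016,0.004,0.02],[0,0,-37.4]],
    [[-0.0016,0.004,0.02],[0,0,-37.4]],
  ],
)

```text
t: 13.7
tcp_pos: [0.5083, 0.1066, 0.1129]
tool_rot: [0.719, 0.695, -0.003, -0.001]
wrist_force: [-0.5, -1.3, -0.3]
finger_gap: 0.0295
finger_force: 20.0
```

```bash
cat > dow.py <<'E'
from h import *
Y=np.array([.028,.9996]);X=np.array([.9996,-.028])
o=arm.get_obs();t=o['tcp_pos'];print('tcp',t.round(4),'jX',(t[:2]@X).round(4),'jY',(t[:2]@Y).round(4),'F',o['wrist_force'].round(1),o['finger_gap'],'tz',R.from_quat(o['tool_rot']).as_matrix()[:,1:].round(3).tolist())
ax=t[2]+.056
for n in ('wrist','scene','side'):
    c=arm.capture(n);T=cam2world(c,o);P=cloud(c,T);h=cv2.cvtColor(c['pixels'],cv2.COLOR_RGB2HSV)
    jx=P[...,:2]@X;jy=P[...,:2]@Y;z=P[...,2]
    wood=(h[...,0]>10)&(h[...,0]<35)&(h[...,1]>30)&(h[...,1]<190)
    m=wood&(abs(jx-.506)<.022)&(z>max(ax-.03,.036))&(z<ax+.03)&(jy>-.05)&(jy<.3);q=P[m]
    print(n,m.sum(),'jy',np.percentile(jy[m],[0,.5,99.5,100]).round(4) if m.any() else '', 'zmax',np.percentile(z[m],99).round(4) if m.any() else '')
    for lo in np.arange(-.02,.26,.03):
        k=m&(jy>lo)&(jy<lo+.03)
        if k.sum()>15: print('  ',lo.round(2),k.sum(),'jx',jx[k].min().round(4),jx[k].max().round(4),'top z',np.percentile(z[k],97).round(4))
    pt=(z>.060)&(z<.068)&(abs(jx-.506)<.02)&(jy>.235)&(jy<.275)&(h[...,1]<80)
    if pt.sum()>5: print('   plate jy',np.percentile(jy[pt],[2,98]).round(4))
E
python3 dow.py
```

```text
tcp [0.5083 0.1066 0.1129] jX 0.5051 jY 0.1208 F [-0.5 -1.3 -0.3] 0.029501190235262043 tz [[0.999, -0.005], [-0.035, -0.002], [-0.005, -1.0]]
wrist 20655 jy [0.0896 0.0959 0.237  0.2394] zmax 0.1826
   0.07 474 jx 0.4907 0.5199 top z 0.1815
   0.1 1738 jx 0.4859 0.5252 top z 0.1929
   0.13 4446 jx 0.484 0.528 top z 0.1821
   0.16 4693 jx 0.4909 0.5202 top z 0.1818
   0.19 5592 jx 0.491 0.5204 top z 0.1818
   0.22 3712 jx 0.4911 0.5206 top z 0.1817
scene 1247 jy [-0.0006 -0.0004  0.238   0.2388] zmax 0.1831
   -0.02 114 jx 0.496 0.5235 top z 0.1826
   0.01 261 jx 0.4946 0.5232 top z 0.1825
   0.04 262 jx 0.4943 0.5229 top z 0.1828
   0.07 254 jx 0.4957 0.5236 top z 0.1825
   0.1 51 jx 0.5115 0.5233 top z 0.181
   0.19 153 jx 0.4945 0.524 top z 0.1821
   0.22 152 jx 0.4958 0.5242 top z 0.1819
   plate jy [0.2486 0.2588]
side 721 jy [-0.002  -0.0009  0.2277  0.2403] zmax 0.1936
   -0.02 170 jx 0.4903 0.5184 top z 0.1841
   0.01 118 jx 0.4899 0.5167 top z 0.1846
   0.04 113 jx 0.4893 0.5159 top z 0.1845
   0.07 95 jx 0.4898 0.5175 top z 0.1843
   0.1 133 jx 0.484 0.528 top z 0.1954
   0.13 26 jx 0.4998 0.5211 top z 0.1864
   0.16 27 jx 0.4902 0.5175 top z 0.183
   0.19 32 jx 0.4899 0.4946 top z 0.1792
   plate jy [0.2485 0.2595]
```

Emit:
move_arm(
  steps=[
    [[0,0.0005,0.04],[0,0,0]],
    [[0,0.0005,0.075],[0,0,0]],
    [[0,0.0005,0.095],[0,0,0]],
    [[0,0.0005,0.108],[0,0,0]],
    [[0,0.0005,0.115],[0,0,0]],
    [[0,0.0005,0.115],[0,0,0]],
    [[0,0.0005,0.115],[0,0,0]],
  ],
)

```text
t: 14.55
tcp_pos: [0.5119, 0.1073, 0.0021]
tool_rot: [0.719, 0.695, 0.001, 0.0]
wrist_force: [0.3, -0.3, -0.8]
finger_gap: 0.0291
finger_force: 20.0
```

```bash
python3 dow.py
```

```text
tcp [0.5119 0.1073 0.0021] jX 0.5087 jY 0.1216 F [ 0.3 -0.3 -0.8] 0.02906728037792608 tz [[0.999, 0.001], [-0.035, 0.001], [0.001, -1.0]]
wrist 20891 jy [0.076  0.0961 0.2377 0.2404] zmax 0.072
   0.07 422 jx 0.4882 0.528 top z 0.0706
   0.1 1671 jx 0.4931 0.5243 top z 0.0806
   0.13 4600 jx 0.4841 0.528 top z 0.0716
   0.16 4758 jx 0.4877 0.5269 top z 0.0713
   0.19 5591 jx 0.4943 0.5237 top z 0.0714
   0.22 3849 jx 0.4944 0.5238 top z 0.0713
scene 1110 jy [1.000e-04 4.000e-04 2.928e-01 3.000e-01] zmax 0.072
   -0.02 83 jx 0.4981 0.5254 top z 0.0706
   0.01 223 jx 0.4979 0.5261 top z 0.0705
   0.04 221 jx 0.4842 0.5264 top z 0.0703
   0.07 202 jx 0.4982 0.5254 top z 0.0705
   0.1 22 jx 0.4887 0.5266 top z 0.0736
   0.19 175 jx 0.499 0.5264 top z 0.0708
   0.22 143 jx 0.4936 0.5258 top z 0.0709
   plate jy [0.2385 0.2589]
side 626 jy [-0.0016 -0.0009  0.2471  0.2523] zmax 0.0786
   -0.02 135 jx 0.4922 0.5204 top z 0.0705
   0.01 114 jx 0.4916 0.519 top z 0.0715
   0.04 105 jx 0.4917 0.5192 top z 0.0713
   0.07 95 jx 0.4851 0.5177 top z 0.0716
   0.1 129 jx 0.4843 0.5277 top z 0.0826
   0.13 31 jx 0.5017 0.5187 top z 0.0717
```

Emit:
move_arm(
  steps=[
    [[0.002,-0.0015,0],[0,0,-0.3]],
    [[0.004,-0.0028,0.002],[0,0,-0.4]],
    [[0.006,-0.0028,0.005],[0,0,-0.4]],
    [[0.0065,-0.0028,0.008],[0,0,-0.4]],
    [[0.0065,-0.0028,0.008],[0,0,-0.4]],
    [[0.0065,-0.0028,0.008],[0,0,-0.4]],
  ],
)

```text
t: 15.3
tcp_pos: [0.5089, 0.1139, -0.0069]
tool_rot: [0.717, 0.697, 0.0, 0.0]
wrist_force: [1.9, 0.8, -0.7]
finger_gap: 0.0293
finger_force: 20.0
```

```bash
python3 dow.py
```

```text
tcp [ 0.5089  0.1139 -0.0069] jX 0.5055 jY 0.1281 F [ 1.9  0.8 -0.7] 0.02929247171115556 tz [[1.0, 0.001], [-0.028, 0.0], [0.001, -1.0]]
wrist 20972 jy [0.0965 0.103  0.2443 0.2505] zmax 0.0635
   0.07 24 jx 0.4908 0.5196 top z 0.0541
   0.1 1734 jx 0.4907 0.5203 top z 0.0728
   0.13 4048 jx 0.484 0.528 top z 0.0627
   0.16 4608 jx 0.4895 0.5239 top z 0.0624
   0.19 5378 jx 0.4908 0.5201 top z 0.0626
   0.22 5174 jx 0.4904 0.5227 top z 0.0628
   plate jy [0.2351 0.2394]
scene 1091 jy [0.0065 0.0067 0.2925 0.2999] zmax 0.0642
   -0.02 41 jx 0.4942 0.5218 top z 0.0599
   0.01 212 jx 0.4948 0.5231 top z 0.0612
   0.04 220 jx 0.4853 0.5238 top z 0.0616
   0.07 221 jx 0.4855 0.5232 top z 0.0619
   0.1 58 jx 0.4875 0.5228 top z 0.0626
   0.19 130 jx 0.4947 0.5221 top z 0.0621
   0.22 184 jx 0.4957 0.5234 top z 0.0619
   plate jy [0.2355 0.2588]
side 615 jy [0.0046 0.0055 0.2353 0.2971] zmax 0.0722
   -0.02 99 jx 0.4901 0.5187 top z 0.0607
   0.01 114 jx 0.4886 0.5195 top z 0.0619
   0.04 115 jx 0.4889 0.5276 top z 0.0623
   0.07 103 jx 0.4889 0.5254 top z 0.0622
   0.1 126 jx 0.4843 0.528 top z 0.0751
   0.13 37 jx 0.4934 0.52 top z 0.0634
```

Emit:
move_arm(
  steps=[
    [[0.001,0,0],[0,0,0]],
    [[0.002,0,0],[0,0,0]],
    [[0.0025,0,0],[0,0,0]],
    [[0.0025,0,0],[0,0,0]],
  ],
)

```text
t: 15.85
tcp_pos: [0.5088, 0.116, -0.0068]
tool_rot: [0.717, 0.697, 0.0, 0.0]
wrist_force: [2.2, -1.7, 1.5]
finger_gap: 0.0297
finger_force: 20.0
```

Emit:
move_arm(
  steps=[
    [[0.001,0,0],[0,0,0]],
    [[0.001,0,0],[0,0,0]],
  ],
)

```text
t: 16.05
tcp_pos: [0.5088, 0.1168, -0.0068]
tool_rot: [0.717, 0.697, -0.0, 0.0]
wrist_force: [3.0, -4.4, 1.3]
finger_gap: 0.0296
finger_force: 20.0
```

```bash
cat > gap.py <<'E'
from h import *
Y=np.array([.028,.9996]);X=np.array([.9996,-.028])
o=arm.get_obs();t=o['tcp_pos'];print(t.round(4),o['wrist_force'].round(1))
c=arm.capture('wrist');T=cam2world(c,o);P=cloud(c,T);h=cv2.cvtColor(c['pixels'],cv2.COLOR_RGB2HSV)
jx=P[...,:2]@X;jy=P[...,:2]@Y;z=P[...,2]
rows=[]
for v in range(120,240):
    k=np.where((abs(jx[v]-.506)<.006)&(jy[v]>.236)&(jy[v]<.268))[0]
    if len(k): rows.append((v,np.median(jy[v,k]).round(4),np.median(z[v,k]).round(4),int(np.median(h[v,k,1])),int(np.median(h[v,k,2]))))
for r in rows: print(*r)
red=((cv2.inRange(h,(0,140,60),(8,255,255))|cv2.inRange(h,(172,140,60),(180,255,255)))>0)&(abs(jx-.535)<.03)&(jy>.2)&(jy<.3)
v,u=np.where(red);q=onz(c,np.stack([u,v],1),.025,T)[:,:2]@Y;print('clip',len(q),q.min().round(4),q.max().round(4))
po=(z>.074)&(z<.086)&(abs(jx-.506)<.03)&(jy>.27);ct,r=cv2.minEnclosingCircle(P[po][:,:2].astype(np.float32));print('post Y',np.dot(ct,Y),r)
E
python3 gap.py
```

```text
[ 0.5088  0.1168 -0.0068] [ 3.  -4.4  1.3]
clip 627 0.2447 0.2535
post Y 0.0 0.0
```

```bash
cat > prof.py <<'E'
from h import *
Y=np.array([.028,.9996]);X=np.array([.9996,-.028])
o=arm.get_obs();print(o['tcp_pos'].round(4),o['wrist_force'].round(1))
ims=[arm.capture('scene') for _ in range(3)];c=ims[0];px=np.mean([i['pixels'] for i in ims],0).astype(np.float32)
W=c['world_to_cam']
for jx,z in ((.510,.061),(.514,.059),(.518,.054)):
    r=[]
    for jy in np.arange(.236,.264,.001):
        p=W@np.r_[jx*X+jy*Y,z,1];u=c['cx']+c['fx']*p[0]/-p[2];v=c['cy']-c['fy']*p[1]/-p[2]
        r.append(cv2.getRectSubPix(px,(1,1),(float(u),float(v)))[0,0].astype(int))
    print(jx,' '.join(f'{.236+.001*i:.3f}:{a[0]}/{a[2]}' for i,a in enumerate(r)))
P=np.nanmean([cloud(i,cam2world(i)) for i in ims],0);jy=P[...,:2]@Y;jX=P[...,:2]@X
m=(P[...,2]>.074)&(P[...,2]<.084)&(abs(jX-.506)<.02)&(jy>.28)&(jy<.32);print('post top jy',jy[m].min(),jy[m].max(),m.sum())
h=cv2.cvtColor(c['pixels'],cv2.COLOR_RGB2HSV)
m=(P[...,2]>.0625)&(P[...,2]<.067)&(abs(jX-.506)<.025)&(jy>.235)&(jy<.275)&(h[...,1]<80);print('plate top jy',np.percentile(jy[m],[0,5,50,95,100]).round(4),m.sum())
E
python3 prof.py
```

```text
[ 0.5088  0.1168 -0.0068] [ 2.4 -4.   2.9]
0.51 0.236:254/184 0.237:254/184 0.238:254/184 0.239:254/184 0.240:254/184 0.241:254/184 0.242:254/183 0.243:254/182 0.244:254/181 0.245:252/179 0.246:251/177 0.247:248/187 0.248:245/200 0.249:246/219 0.250:250/239 0.251:253/249 0.252:254/252 0.253:255/254 0.254:255/254 0.255:254/254 0.256:255/254 0.257:255/254 0.258:255/252 0.259:255/250 0.260:255/241 0.261:255/230 0.262:254/220 0.263:254/210 0.264:253/205
0.514 0.236:253/175 0.237:253/175 0.238:253/174 0.239:253/174 0.240:253/174 0.241:253/174 0.242:253/174 0.243:253/174 0.244:253/173 0.245:253/171 0.246:249/169 0.247:244/167 0.248:239/177 0.249:235/197 0.250:236/216 0.251:246/236 0.252:252/250 0.253:254/252 0.254:255/254 0.255:255/254 0.256:255/254 0.257:255/254 0.258:255/254 0.259:255/254 0.260:255/253 0.261:255/253 0.262:255/252 0.263:255/252 0.264:254/252
0.518 0.236:240/144 0.237:241/144 0.238:241/143 0.239:241/143 0.240:240/143 0.241:240/143 0.242:239/141 0.243:238/140 0.244:234/137 0.245:230/134 0.246:219/131 0.247:207/128 0.248:193/130 0.249:179/134 0.250:176/146 0.251:183/163 0.252:196/183 0.253:215/204 0.254:230/221 0.255:237/230 0.256:242/237 0.257:244/239 0.258:245/241 0.259:248/244 0.260:250/246 0.261:251/249 0.262:253/251 0.263:254/253 0.264:254/253
post top jy 0.2909100679526353 0.30575628335364347 52
plate top jy [0.2494 0.2501 0.2539 0.2579 0.2587] 48
```

Emit:
move_arm(
  steps=[
    [[0.0005,0,0],[0,0,0]],
    [[0.0005,0,0],[0,0,0]],
  ],
)

```text
t: 16.45
tcp_pos: [0.5088, 0.1168, -0.0068]
tool_rot: [0.717, 0.697, -0.0, 0.0]
wrist_force: [2.8, -6.9, 2.7]
finger_gap: 0.0297
finger_force: 20.0
```

Emit:
move_arm(
  steps=[
    [[-0.0004,0.0006,0.0005],[0,0,0]],
    [[-0.0004,0.0008,0.001],[0,0,0]],
    [[-0.0004,0.0008,0.001],[0,0,0]],
  ],
)

```text
t: 16.75
tcp_pos: [0.509, 0.1168, -0.0072]
tool_rot: [0.717, 0.697, -0.0, -0.0]
wrist_force: [-4.0, -6.5, 15.4]
finger_gap: 0.0295
finger_force: 20.0
```

Emit:
move_arm(
  steps=[
    [[-0.0004,-0.0004,-0.0004],[0,0,0]],
    [[-0.0004,-0.0004,-0.0004],[0,0,0]],
    [[-0.0004,-0.0004,-0.0004],[0,0,0]],
  ],
)

```text
t: 17.05
tcp_pos: [0.509, 0.1168, -0.0071]
tool_rot: [0.717, 0.697, 0.0, -0.0]
wrist_force: [-0.8, -4.2, 8.2]
finger_gap: 0.0294
finger_force: 20.0
```

```bash
python3 - <<'E'
from h import *
f=[]
for i in range(4): arm.capture('side');o=arm.get_obs();f.append(o['wrist_force'])
print(np.array(f).round(1),o['moment'],o['tcp_pos'],o['finger_gap'],o['finger_force'])
E
python3 prof.py; python3 dow.py
```

```text
[[-0.6 -3.5  7.7]
 [-0.7 -3.8  7.7]
 [-0.2 -3.7  7.6]
 [-0.4 -4.2  7.5]] [-0.92475241  0.11039549 -0.12835734] [ 0.50902382  0.11678781 -0.0070665 ] 0.029485356444005496 20.003513395786285
[ 0.509   0.1168 -0.0071] [-0.4 -4.2  7.5]
0.51 0.236:254/186 0.237:254/186 0.238:254/186 0.239:254/185 0.240:254/185 0.241:254/185 0.242:254/185 0.243:254/184 0.244:254/182 0.245:252/180 0.246:251/178 0.247:248/188 0.248:245/201 0.249:247/220 0.250:250/239 0.251:253/249 0.252:254/252 0.253:255/254 0.254:255/254 0.255:254/254 0.256:255/254 0.257:255/254 0.258:255/252 0.259:255/250 0.260:255/240 0.261:255/229 0.262:254/219 0.263:254/210 0.264:253/205
0.514 0.236:253/176 0.237:253/177 0.238:253/177 0.239:253/177 0.240:253/177 0.241:253/177 0.242:253/177 0.243:253/177 0.244:253/175 0.245:253/173 0.246:249/170 0.247:245/168 0.248:240/178 0.249:235/197 0.250:237/217 0.251:246/236 0.252:252/249 0.253:254/252 0.254:255/254 0.255:255/254 0.256:255/254 0.257:255/254 0.258:255/254 0.259:255/254 0.260:255/253 0.261:255/253 0.262:255/252 0.263:255/252 0.264:254/252
0.518 0.236:243/146 0.237:243/146 0.238:243/1
[... 917 characters left out ...]

   plate jy [0.2354 0.2429]
scene 1089 jy [0.0093 0.0095 0.2925 0.2999] zmax 0.0645
   -0.02 19 jx 0.5009 0.5195 top z 0.0613
   0.01 216 jx 0.4937 0.523 top z 0.0617
   0.04 221 jx 0.4847 0.5243 top z 0.0612
   0.07 218 jx 0.4845 0.5229 top z 0.0618
   0.1 79 jx 0.4949 0.5226 top z 0.06
   0.19 112 jx 0.4953 0.523 top z 0.0617
   0.22 197 jx 0.491 0.5225 top z 0.0616
   plate jy [0.2379 0.2596]
side 617 jy [0.0074 0.0082 0.238  0.2531] zmax 0.0667
   -0.02 30 jx 0.4919 0.5167 top z 0.059
   0.01 170 jx 0.4887 0.5175 top z 0.0616
   0.04 115 jx 0.4888 0.526 top z 0.062
   0.07 100 jx 0.4892 0.5263 top z 0.0619
   0.1 137 jx 0.4847 0.5277 top z 0.0742
   0.13 45 jx 0.4943 0.5244 top z 0.0622
```

Emit:
move_arm(
  steps=[
    [[0,0,0.00015],[0,0,0]],
    [[0,0,0.00015],[0,0,0]],
    [[0,0,0.00015],[0,0,0]],
    [[0,0,0.00015],[0,0,0]],
  ],
)

```text
t: 17.95
tcp_pos: [0.509, 0.1168, -0.0071]
tool_rot: [0.717, 0.697, 0.0, -0.0]
wrist_force: [-0.6, -4.2, 10.7]
finger_gap: 0.0294
finger_force: 20.0
```

```bash
python3 - <<'E'
from h import *
for i in range(4): c=arm.capture('scene');o=arm.get_obs();print(o['wrist_force'].round(1))
w=arm.capture('wrist')
im=np.zeros((600,800,3),np.uint8);im[:320]=cv2.resize(c['pixels'][225:305,265:465],(800,320),interpolation=cv2.INTER_CUBIC);im[320:,:373]=cv2.resize(w['pixels'],(373,280));save('f',im)
E
```

```text
[-1.  -5.1  9.7]
[-1.4 -4.  10.8]
[-1.3 -3.4 10.1]
[-1.2 -4.9 10.1]
```

View pics/f.png

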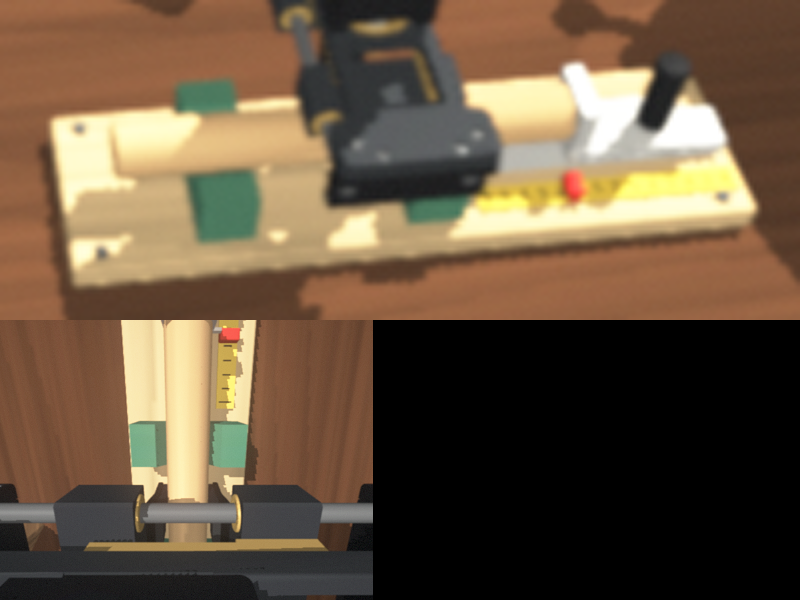

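The dowel lies in the V with its end against the plate, at about (573,110) in the crop. The pointer and clip are still level at (573,185), and the press reads about 10 N. Handing in.

```bash
python3 -c "
from rig import arm;print(arm.sign_off())"
```

```text
the job is handed in; nothing more can be done
None
```

I handed the job in at about 18 s with everything as asked: the stop is level with the red clip, and the pale dowel from the rack lies in the V against it, still held pressed down at about 10 N with a 20 N grip.

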